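# Clear the criss-cross stack of pen blanks onto their rests

## Robot

A 6-joint arm with a two-finger parallel gripper is mounted at the origin on the work surface. World frame = base frame: x ahead of the robot, y to its left, z up, the work surface at z = 0. Lengths are in mm, angles in rad, forces in N, time in s.
With the tool pointing down it reaches from about 350 to 775 mm from the base axis. Payload 7.3 kg.
Tool frame: the origin (TCP) lies between the finger pads; the fingertips stand 14 mm ahead of it and the grasp point (between the pads) lies 5 mm behind it; z points along the fingers, y is the line along which they close (so a half turn about z gives the same grasp; the last joint's range is limited). The gripper opens to 92 mm and grips with 3 to 60 N. Pads are 19 mm wide; open, the fingers measure 130 mm over their backs; the gripper's body (75 mm by 190 mm) begins 47 mm behind the grasp point.
Start: joints at [-1.427, 0.342, 1.524, -0, 1.275, -0.146], TCP at [150.046, -503.12, 240.741] pointing down, gripper open.
Joint ranges: [-2.53, 2.53], [-0.77, 2.02], [0.04, 2.7], [-1, 4.14], [0.28, 2.66], [-3.11, 3.11]. Speed limits (rad/s): [2.57, 2.57, 3.14, 3.14, 3.14, 3.14].

## Interface

Orientations are given as [roll, pitch, yaw] about the fixed x, y, z axes, in that order (R = Rz(yaw) Ry(pitch) Rx(roll)).
In Python, from plant import get_obs, cams, close_job gives the robot as it stands. The module is installed in compiled form; this text tells all that it offers.
- The arm moves only by the shell command python3 -m creep 'ROWS'. ROWS is JSON, a list of rows, each an object of numbers: "hand": the opening, from 0 (shut) to 1 (fully open); "tx", "ty", "tz": the shift along the tool's x, y, z in m; "spin": the turn about the tool's z in degrees. In form: [{"hand": .., "tx": .., "ty": .., "tz": .., "spin": ..}, ...]. A call has 1 to 5 rows; each row shifts and turns the commanded pose from where the row before left it, along the tool's axes as they then stand; what a row does not reach is not made up. A row lasts 1/8 s, in which the tool goes at most 62.5 mm and 10.7 degrees, less where a joint would pass 70% of its speed; a pose out of reach is approached as far as the arm can. A call is refused whole if a number of a shift passes 0.0625 or a number of a turn 10.7, either way. A call with a gripper value outside its range is refused whole. The fingers move at their own pace and stop on an object; the grip force is fixed at half the most. Time passes only in rows, so rows that do not move let the fingers close. It gives the time, the measured TCP pose, the force, the opening and the grip force at its end, in the units of the state.
- get_obs(): the state, without advancing time (a new reading comes with each control period).
- cams.capture(name): name is "side" or "top" or "wrist"; returns a dict with "color" (384x512x3 uint8, red, green, blue), "K" (3x3 intrinsics, pixels), "R" (3x3) and "t" (3): a world point X has camera coordinates R X + t. Camera axes: x right, y down, z forward; pixel columns grow to the right and rows downward; lengths in mm; the calibration is good to about 2 mm. A picture is of the moment at which its call begins. There is no depth.
- close_job(): hands the job in; it is judged then, once.
The state is a dict: "time": time; "joint_positions": joint angles; "dq": joint speeds; "tau": joint torques, N m; "tool_pos": TCP position; "tcp_rot": TCP orientation; "contact_force": force on the tool from outside, world axes, zero at the start; "moment": the same for the moment, N m; "grip_width": finger opening in mm; "finger_force": force on a finger pad.
Only numpy, scipy, OpenCV 4.12 (cv2) and the standard library are available. Lean on these libraries where they do the work, as an engineer would, in place of code of your own. Each camera call takes 0.05 s, during which the arm holds its last target. There are 200 camera calls.

## Task

Take the criss-cross stack of four pen blanks apart and lay each blank centred on the saddle rest whose tag has its colour, lengthwise across both rails and down between the lips. First set both upper blanks (red and pale wood) on their rests while the two lower ones stay lying where they are, then do the lower two (black and blue). Let go of everything at the end, and leave the mug and the glue jar where they stand.

Things in the scene. Friction and masses are not known exactly. Their poses are not given: they have to be found in the camera images.
- blank_red: Loose glossy red pen blank: square bar 120 mm long, 20 x 20 mm, 42 to 84 g, brass tube in its ends. Origin at the bar's centre, x along its length. An upper bar of the stack: spans both lower bars at right angles, middle hanging free, centre 50 mm above the table. Its layer's other bar is parallel, 64 mm away between centres (44 mm clear); sides swap between starts.
- blank_pale: Loose pale yellow boxwood pen blank: square bar 120 mm long, 20 x 20 mm, 42 to 84 g, brass tube in its ends. Origin at the bar's centre, x along its length. An upper bar of the stack: spans both lower bars at right angles, middle hanging free, centre 50 mm above the table. Its layer's other bar is parallel, 64 mm away between centres (44 mm clear); sides swap between starts.
- blank_black: Loose black ebony pen blank: square bar 120 mm long, 20 x 20 mm, 42 to 84 g, brass tube in its ends. Origin at the bar's centre, x along its length. A lower bar of the stack: its ends lie on two slats of the fixed mint board (8 mm thick), centre 30 mm above the table, 12 mm clear under it. Its layer's other bar is parallel, 64 mm away between centres (44 mm clear); sides swap between starts.
- blank_blue: Loose blue pen blank: square bar 120 mm long, 20 x 20 mm, 42 to 84 g, brass tube in its ends. Origin at the bar's centre, x along its length. A lower bar of the stack: its ends lie on two slats of the fixed mint board (8 mm thick), centre 30 mm above the table, 12 mm clear under it. Its layer's other bar is parallel, 64 mm away between centres (44 mm clear); sides swap between starts.
- rest_red: Fixed rest with glossy red tag (20 x 52 mm) on its +x end. Base x -62 to 88, 60 wide, 6 mm thick. Two cross rails 8 mm thick at x = -35 and +35 mm, tops 26 mm up, with 10 mm higher lips at their ends, 44 mm clear between lips. Blank lies along x on both rails, its centre 36 mm up; fingers fit between rails. Origin on the table midway between rails, z up. Places swap.
- rest_pale: Fixed rest with pale yellow boxwood tag (20 x 52 mm) on its +x end. Base x -62 to 88, 60 wide, 6 mm thick. Two cross rails 8 mm thick at x = -35 and +35 mm, tops 26 mm up, with 10 mm higher lips at their ends, 44 mm clear between lips. Blank lies along x on both rails, its centre 36 mm up; fingers fit between rails. Origin on the table midway between rails, z up. Places swap.
- rest_black: Fixed rest with black ebony tag (20 x 52 mm) on its +x end. Base x -62 to 88, 60 wide, 6 mm thick. Two cross rails 8 mm thick at x = -35 and +35 mm, tops 26 mm up, with 10 mm higher lips at their ends, 44 mm clear between lips. Blank lies along x on both rails, its centre 36 mm up; fingers fit between rails. Origin on the table midway between rails, z up. Places swap.
- rest_blue: Fixed rest with blue tag (20 x 52 mm) on its +x end. Base x -62 to 88, 60 wide, 6 mm thick. Two cross rails 8 mm thick at x = -35 and +35 mm, tops 26 mm up, with 10 mm higher lips at their ends, 44 mm clear between lips. Blank lies along x on both rails, its centre 36 mm up; fingers fit between rails. Origin on the table midway between rails, z up. Places swap.
- mug: Bystander: loose terracotta-coloured mug, 76 mm across the rim, 75 mm high, with a handle; stands beyond the work, not part of the job. Origin at the centre of its underside.
- jar: Bystander: loose glue jar with yellow cap, 60 mm across, 75 mm high; stands beyond the work, not part of the job. Origin at the centre of its underside.
There are look-alikes about, which are no part of the job. There is more than one size of the blank_pale; the job needs the largest.

How it is judged:
By the outcome, as a careful person would: the job done as asked, in the order asked, and still so for the second after the job is handed in, with the robot touching nothing.
It also fails if it takes over 118 s, if anything falls off the work surface, if the arm or the gripper's body presses on something with over 40 N, if the wrist force passes 120 N, or if a joint passes its speed limit or range.

## Working session

There is one attempt and no reset: what is moved stays moved. The work goes in short steps, Python scripts to look and compute and a shell command to move; the robot and the scene stay as the last step left them, time stands still between calls to the robot, and variables do not carry over. Pictures are saved under pics/ and viewed, at most 14 in all, crops included, and the job is handed in when it is done.

```bash
mkdir -p pics; python3 - <<'E'
from plant import get_obs,cams
import cv2,pickle
d={}
for n in("top","side"):
    c=cams.capture(n);d[n]=c
    cv2.imwrite(f"pics/{n}0.png",cv2.resize(c["color"][:,:,::-1],(800,600),interpolation=cv2.INTER_CUBIC))
    print(n,c["K"].round(1).tolist(),c["R"].round(4).tolist(),c["t"].round(1).tolist())
pickle.dump(d,open("d0.pkl","wb"))
print(get_obs())
E
```

```text
top [[380.9, 0.0, 253.1], [0.0, 380.9, 193.0], [0.0, 0.0, 1.0]] [[0.0155, -0.9999, 0.0028], [-0.9972, -0.0157, -0.0729], [0.0729, -0.0017, -0.9973]] [-7.5, 550.3, 897.2]
side [[489.6, 0.0, 246.2], [0.0, 489.6, 189.5], [0.0, 0.0, 1.0]] [[-0.8029, -0.596, 0.0081], [-0.3921, 0.5179, -0.7603], [0.449, -0.6136, -0.6495]] [444.6, 281.6, 1175.3]
{'time': 0.1, 'joint_positions': array([-1.42700674e+00,  3.42661325e-01,  1.52494399e+00, -4.88737071e-06,
        1.27538663e+00, -1.45993479e-01]), 'dq': array([-0.00079868, -0.00282477, -0.00238626,  0.00100321, -0.00084606,
        0.00057189]), 'tau': array([ 2.36077285e-03, -4.32000947e+01, -2.44695389e+01,  7.19437050e-02,
        5.26010105e-02, -6.09700442e-05]), 'tool_pos': array([ 149.98823542, -502.75296392,  240.10229237]), 'tcp_rot': array([-3.14020757e+00, -1.98938381e-04,  2.89784352e-01]), 'contact_force': array([ 0.15865953,  0.1052696 , -0.42074781]), 'moment': array([-0.01272659, -0.01094315, -0.00456975]), 'finger_force': 0.0, 'grip_width': 91.61248368818926}
```

View pics/top0.png

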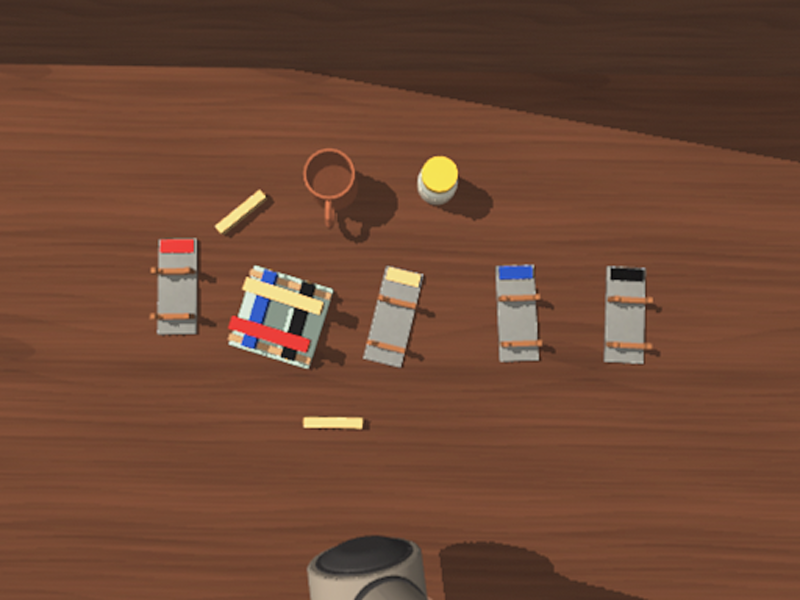

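View pics/side0.png

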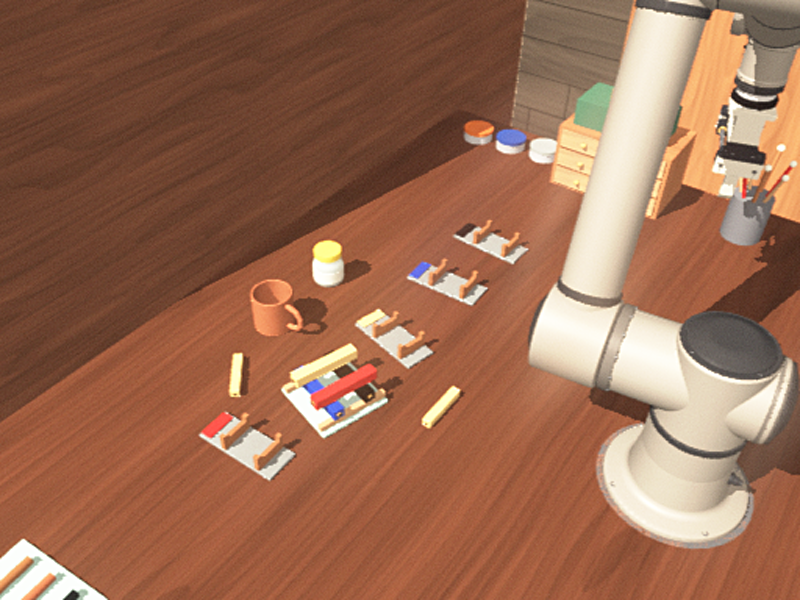

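The top view shows the stack at about (280,317). The red bar (268,335) and a pale bar (283,295) lie on blue (258,310) and black (297,320). The rest tags are red (178,246), pale (404,277), blue (516,272) and black (627,274). There are three pale candidates: the stack bar (283,295), a loose one at (240,212) and a loose one at (333,423). The stack bar fits because it is the longest and spans the lower bars. I'll measure them and confirm in a crop.

```bash
cat > h.py <<'E'
import numpy as np,cv2
def ray(c,uv,z):
    uv=np.atleast_2d(np.float64(uv));d=np.c_[uv,np.ones(len(uv))]@np.linalg.inv(c["K"]).T@c["R"]
    o=-c["R"].T@c["t"];return o+d*((z-o[2])/d[:,2])[:,None]
def masks(im):
    h=cv2.cvtColor(im,cv2.COLOR_RGB2HSV).astype(int);H,S,V=h[...,0],h[...,1],h[...,2]
    return dict(red=((H<6)|(H>174))&(S>190)&(V>150),pale=(H>18)&(H<32)&(S>60)&(S<170)&(V>165),
      blue=(H>105)&(H<125)&(S>140)&(V>80),black=(V<45),gray=(S<50)&(V>90)&(V<190))
def blobs(m,amin=40):
    n,l,s,c=cv2.connectedComponentsWithStats(m.astype(np.uint8),connectivity=4)
    return [(s[i,4],c[i],l==i) for i in range(1,n) if s[i,4]>=amin]
def rect(c,m,z):
    """min-area rect of mask cast on plane z: centre, long, short, yaw(deg) of long axis"""
    v,u=np.nonzero(m);p=ray(c,np.c_[u,v],z)[:,:2]
    (x,y),(w,h),a=cv2.minAreaRect(p.astype(np.float32))
    if w<h:w,h,a=h,w,a+90
    return np.round([x,y,w,h,(a+90)%180-90],1)
E
python3 - <<'E'
import pickle,cv2,numpy as np
from h import *
c=pickle.load(open("d0.pkl","rb"))["top"];im=c["color"];M=masks(im)
for k in M:
    for a,ce,m in blobs(M[k][:300]):
        if not(80<ce[0]<430 and 90<ce[1]<290):continue
        m=np.pad(m,((0,84),(0,0)))
        print(k,a,ce.round(),"z8",rect(c,m,8),"z40",rect(c,m,40),"z60",rect(c,m,60))
cv2.imwrite("pics/crop.png",cv2.resize(im[110:285,85:290,::-1],None,fx=3.4,fy=3.4,interpolation=cv2.INTER_CUBIC))
E
```

```text
red 93 [115. 157.] z8 [634.3 346.4  49.2  14.9 -89.1] z40 [629.1 334.5  47.5  14.4 -89.1] z60 [625.8 327.1  46.5  14.  -89.1]
red 407 [172. 213.] z8 [498.5 197.7 126.5  20.8  73.4] z40 [498.  191.  122.1  20.1  73.4] z60 [497.6 186.8 119.4  19.7  73.4]
pale 354 [281. 111.] z8 [756.1 -62.4  54.6  50.5 -89.1] z40 [746.7 -60.1  52.7  48.8 -89.1] z60 [740.8 -58.7  51.5  47.7 -89.1]
pale 214 [153. 135.] z8 [690.8 249.   90.   15.  -49.2] z40 [683.6 240.5  86.8  14.5 -49.2] z60 [679.2 235.2  84.9  14.1 -49.2]
pale 176 [258. 177.] z8 [591.1  -9.4  51.7  19.7  76.8] z40 [587.4  -9.   49.9  19.   76.8] z60 [585.1  -8.7  48.8  18.6  76.8]
pale 456 [181. 189.] z8 [558.6 178.  127.   22.8  72.9] z40 [556.  171.9 122.6  22.   72.9] z60 [554.4 168.1 119.9  21.6  72.9]
pale 239 [212. 270.] z8 [364.1  95.9  88.9  14.3 -89.1] z40 [368.2  92.6  85.9  13.8 -89.1] z60 [370.8  90.6  83.9  13.5 -89.1]
blue 153 [330. 174.] z8 [ 599.6 -186.5   49.2   17.3  -89.1] z40 [ 595.5 -179.9   47.5   16.7  -89.1] z60 [ 593.  -175.9   46.5   16.3  -89.1]
blue 60 [172. 177.] z8 [587.7 200.4  19.4  17.8  73.4] z40 [584.
[... 2013 characters left out ...]
.9  56.8  76.9]
gray 613 [331. 205.] z8 [ 524.9 -187.9   60.9   58.5  -89.1] z40 [ 523.5 -181.3   58.8   56.5  -89.1] z60 [ 522.6 -177.2   57.5   55.2  -89.1]
gray 229 [113. 209.] z8 [508.  342.   60.7  21.9 -89.1] z40 [507.2 330.3  58.6  21.1 -89.1] z60 [506.6 323.   57.3  20.6 -89.1]
gray 220 [245. 228.] z8 [466.8  18.9  59.3  21.9  76.2] z40 [467.4  18.4  57.3  21.1  76.2] z60 [467.7  18.   56.   20.6  76.2]
gray 225 [332. 226.] z8 [ 472.7 -190.3   60.7   21.7  -89.1] z40 [ 473.1 -183.7   58.6   21.   -89.1] z60 [ 473.3 -179.5   57.3   20.5  -89.1]
gray 229 [399. 227.] z8 [ 473.7 -354.1   58.9   22.    87.5] z40 [ 474.  -341.7   56.9   21.3   87.5] z60 [ 474.2 -334.    55.6   20.8   87.5]
```

View pics/crop.png

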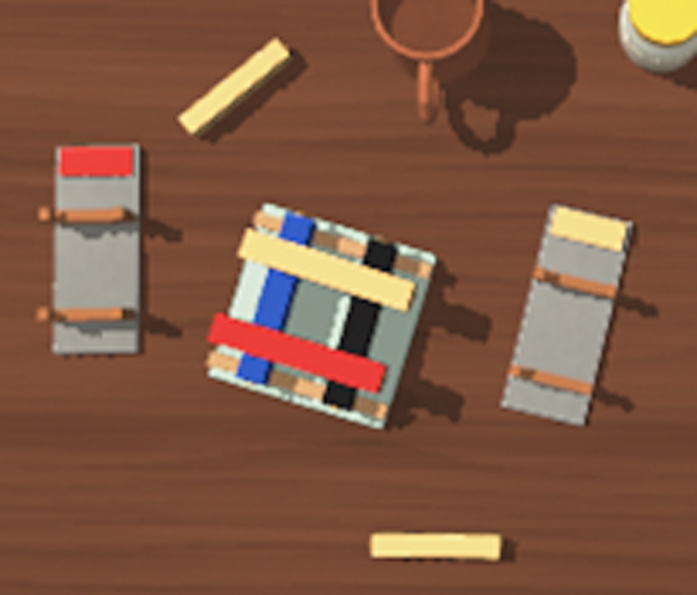

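The crop confirms that the pale bar in the stack at crop (325,268) is the large one, about 120x21 mm. The loose ones at (235,87) and (435,545) are about 85x14 mm. I'll move above the stack.

```bash
cat > go.py <<'E'
import sys,numpy as np
from plant import get_obs
# usage: go.py x y z yawdeg : spin needed, then shift in tool axes after the spin (m)
def rel(x,y,z,yaw):
    o=get_obs();p=o["tool_pos"];cy=np.degrees(o["tcp_rot"][2]);a=np.radians(yaw)
    d=np.array([x,y,z])-p;sp=-((yaw-cy+180)%360-180)
    print("t%.1f pos"%o["time"],p.round(1),"yaw %.1f w %.0f F%s"%(cy,o["grip_width"],o["contact_force"].round(1)),"| spin %.1f tx %.4f ty %.4f tz %.4f"%(sp,(d[0]*np.cos(a)+d[1]*np.sin(a))/1e3,(d[0]*np.sin(a)-d[1]*np.cos(a))/1e3,-d[2]/1e3),"q6 %.2f"%o["joint_positions"][5])
if __name__=="__main__": rel(*map(float,sys.argv[1:]))
E
python3 -m creep '[{"hand":1,"tx":0.0479,"ty":0.0143},{"hand":1,"tx":0.0479,"ty":0.0143},{"hand":1,"tx":0.0479,"ty":0.0143},{"hand":1,"tx":0.0479,"ty":0.0143},{"hand":1,"tx":0.0479,"ty":0.0143}]'
python3 -m creep '[{"hand":0.52,"spin":-9.4},{"hand":0.52,"spin":-9.4},{"hand":0.52,"spin":-9.4},{"hand":0.52,"spin":-9.4},{"hand":0.52,"spin":-9.4}]'
python3 -m creep '[{"hand":0.52,"spin":-9.4},{"hand":0.52}]'
python3 go.py 520 178 240 73.2
```

```text
t0.1 pos [ 150.  -502.8  240.1] yaw 16.6 w 92 F[ 0.2  0.1 -0.4] | spin -56.6 tx 0.7586 ty 0.1575 tz 0.0001 q6 -0.15invalid input at $[0]: expected keys hand, tx, ty, tz, spin
invalid input at $[0]: expected keys hand, tx, ty, tz, spin
invalid input at $[0]: expected keys hand, tx, ty, tz, spin
```

```bash
python3 -m creep '[{"hand":1,"tx":0.0479,"ty":0.0143,"tz":0,"spin":0},{"hand":1,"tx":0.0479,"ty":0.0143,"tz":0,"spin":0},{"hand":1,"tx":0.0479,"ty":0.0143,"tz":0,"spin":0},{"hand":1,"tx":0.0479,"ty":0.0143,"tz":0,"spin":0},{"hand":1,"tx":0.0479,"ty":0.0143,"tz":0,"spin":0}]'
python3 -m creep '[{"hand":0.52,"tx":0,"ty":0,"tz":0,"spin":-9.4},{"hand":0.52,"tx":0,"ty":0,"tz":0,"spin":-9.4},{"hand":0.52,"tx":0,"ty":0,"tz":0,"spin":-9.4},{"hand":0.52,"tx":0,"ty":0,"tz":0,"spin":-9.4},{"hand":0.52,"tx":0,"ty":0,"tz":0,"spin":-9.4}]'
python3 -m creep '[{"hand":0.52,"tx":0,"ty":0,"tz":0,"spin":-9.4},{"hand":0.52,"tx":0,"ty":0,"tz":0,"spin":0}]'
python3 go.py 520 178 240 73.2
```

```text
time: 0.72
tool_pos: [401.5, -502.9, 240.3]
tcp_rot: [-3.141, 0.0, 0.29]
contact_force: [0.8, 0.0, 0.2]
grip_width: 91.7
finger_force: 0.0
time: 1.35
tool_pos: [399.9, -503.0, 240.1]
tcp_rot: [-3.141, -0.001, 1.115]
contact_force: [-0.2, -0.1, -0.5]
grip_width: 49.1
finger_force: 0.0
time: 1.6
tool_pos: [399.9, -503.0, 240.2]
tcp_rot: [-3.141, -0.001, 1.273]
contact_force: [1.0, -0.1, -0.2]
grip_width: 47.4
finger_force: 0.0
t1.6 pos [ 399.9 -503.   240.2] yaw 72.9 w 47 F[ 1.  -0.1 -0.2] | spin -0.3 tx 0.6867 ty -0.0819 tz 0.0002 q6 -0.72
```

```bash
python3 -m creep '[{"hand":0.52,"tx":0.0528,"ty":-0.0063,"tz":0,"spin":0},{"hand":0.52,"tx":0.0528,"ty":-0.0063,"tz":0,"spin":0},{"hand":0.52,"tx":0.0528,"ty":-0.0063,"tz":0,"spin":0},{"hand":0.52,"tx":0.0528,"ty":-0.0063,"tz":0,"spin":0},{"hand":0.52,"tx":0.0528,"ty":-0.0063,"tz":0,"spin":0}]' >/dev/null
python3 -m creep '[{"hand":0.52,"tx":0.0528,"ty":-0.0063,"tz":0,"spin":0},{"hand":0.52,"tx":0.0528,"ty":-0.0063,"tz":0,"spin":0},{"hand":0.52,"tx":0.0528,"ty":-0.0063,"tz":0,"spin":0},{"hand":0.52,"tx":0.0528,"ty":-0.0063,"tz":0,"spin":0},{"hand":0.52,"tx":0.0528,"ty":-0.0063,"tz":0,"spin":0}]' >/dev/null
python3 -m creep '[{"hand":0.52,"tx":0.0528,"ty":-0.0063,"tz":0,"spin":0},{"hand":0.52,"tx":0.0528,"ty":-0.0063,"tz":0,"spin":0},{"hand":0.52,"tx":0.0528,"ty":-0.0063,"tz":0,"spin":0},{"hand":0.52,"tx":0,"ty":0,"tz":0,"spin":0},{"hand":0.52,"tx":0,"ty":0,"tz":0,"spin":0}]'
cat > look.py <<'E'
import sys,cv2,numpy as np
from plant import cams
from h import *
# look.py picname z : wrist picture; lists colour blobs cast on plane z
n,z=sys.argv[1],float(sys.argv[2]);c=cams.capture("wrist");im=c["color"]
cv2.imwrite(f"pics/{n}.png",im[:,:,::-1]);print("cam",(-c["R"].T@c["t"]).round())
M=masks(im)
for k in sys.argv[3:] or ("red","pale","blue","black"):
    for a,ce,m in blobs(M[k],300): print(k,a,ce.round(),rect(c,m,z))
E
python3 look.py w1 60; python3 go.py 520 178 240 73.2
```

```text
time: 3.48
tool_pos: [522.0, 176.8, 240.3]
tcp_rot: [-3.141, 0.001, 1.273]
contact_force: [-0.1, -0.4, 0.0]
grip_width: 48.0
finger_force: 0.0
cam [545. 256. 385.]
red 464 [310.  13.] [620.9 326.2  27.1  16.  -88.7]
red 1635 [236. 174.] [496.8 187.1 119.8  21.2  72.6]
pale 1008 [372.  75.] [670.2 249.2  79.4  13.3 -49. ]
pale 1717 [286. 174.] [552.9 170.4 120.8  20.8  72.9]
pale 1121 [378. 328.] [607.2 -74.6 218.8  20.9 -17.1]
pale 575 [230. 330.] [418.  -20.9 174.3  12.3 -17.1]
blue 556 [261. 147.] [534.3 212.2  36.9  19.2 -16. ]
black 478 [261. 194.] [518.7 158.6  35.1  20.1 -17.1]
black 362 [213. 257.] [438.4  98.9  58.7  16.1  54.3]
black 356 [304. 257.] [543.9  65.4  60.   16.5 -86.8]
black 540 [177. 300.] [369.7  65.6 117.9  27.4  73.3]
black 514 [339. 298.] [5.822e+02 2.000e-01 1.178e+02 2.740e+01 7.240e+01]
t3.5 pos [522.1 176.3 240.5] yaw 72.9 w 48 F[-0.1  0.   0.5] | spin -0.3 tx 0.0010 ty -0.0025 tz 0.0005 q6 0.49
```

View pics/w1.png

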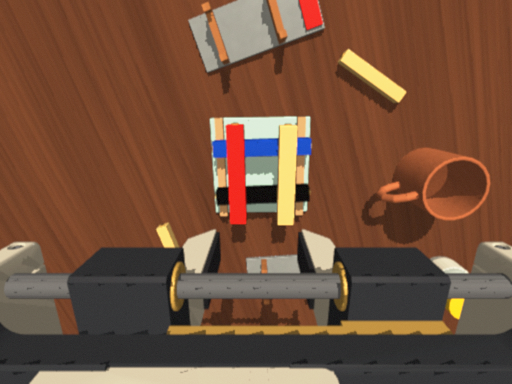

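The view shows red at column 236 and pale at column 286 over blue (row 147) and black (row 194). Their inner side faces pull both centres inward, so with the known 64 mm spacing red is at about (494,188) and pale at about (555.5,169.4). I'll descend on pale.

```bash
python3 -m creep '[{"hand":0.52,"tx":0.0033,"ty":0.034,"tz":0.02,"spin":0},{"hand":0.52,"tx":0,"ty":0,"tz":0.05,"spin":0},{"hand":0.52,"tx":0,"ty":0,"tz":0.05,"spin":0},{"hand":0.52,"tx":0,"ty":0,"tz":0,"spin":0}]'
python3 look.py w2 60 red pale; python3 go.py 555.5 169.4 46 72.9
```

```text
time: 4.03
tool_pos: [553.4, 168.4, 117.5]
tcp_rot: [-3.134, 0.004, 1.271]
contact_force: [0.5, -0.5, 0.4]
grip_width: 47.6
finger_force: 0.0
cam [578. 247. 262.]
red 2767 [179. 188.] [501.1 204.4  87.8  20.8  72.4]
pale 2323 [392.  59.] [667.7 248.3  74.   12.1 -49.1]
pale 3588 [260. 202.] [555.1 175.8 110.4  20.   72.9]
pale 479 [404. 326.] [640.9  33.5  67.8  11.9 -16.8]
pale 338 [257. 329.] [517.9  68.4  75.1   7.7 -16.8]
t4.1 pos [555.4 169.  120.4] yaw 72.9 w 48 F[-0.4 -0.7  1.1] | spin -0.0 tx 0.0004 ty 0.0000 tz 0.0744 q6 0.46
```

View pics/w2.png

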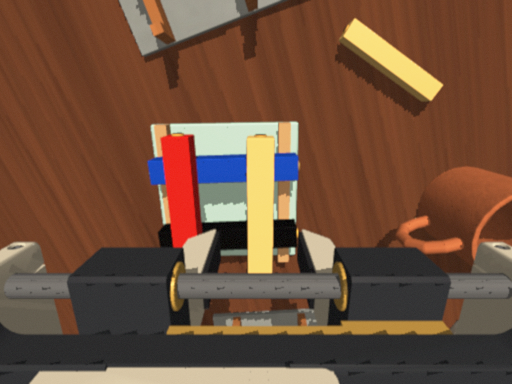

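The pale bar (col 260) is centred between the fingers (cols 218 and 305). I'll descend and grip.

```bash
python3 -m creep '[{"hand":0.52,"tx":0.0015,"ty":0,"tz":0.04,"spin":0},{"hand":0.52,"tx":0,"ty":0,"tz":0.034,"spin":0},{"hand":0.52,"tx":0,"ty":0,"tz":0,"spin":0},{"hand":0,"tx":0,"ty":0,"tz":0,"spin":0},{"hand":0,"tx":0,"ty":0,"tz":0,"spin":0}]'
python3 -m creep '[{"hand":0,"tx":0,"ty":0,"tz":0,"spin":0},{"hand":0,"tx":0,"ty":0,"tz":0,"spin":0},{"hand":0,"tx":0,"ty":0,"tz":-0.03,"spin":0},{"hand":0,"tx":0,"ty":0,"tz":-0.05,"spin":0},{"hand":0,"tx":0,"ty":0,"tz":-0.05,"spin":0}]'
python3 -m creep '[{"hand":0,"tx":0,"ty":0,"tz":-0.03,"spin":0},{"hand":0,"tx":0,"ty":0,"tz":0,"spin":0}]'
python3 look.py w3 185 red pale; python3 go.py 516 100 200 167.2
```

```text
time: 4.7
tool_pos: [557.7, 171.9, 49.1]
tcp_rot: [3.138, -0.002, 1.274]
contact_force: [0.3, -0.5, 0.7]
grip_width: 32.4
finger_force: 0.0
time: 5.32
tool_pos: [555.9, 171.7, 177.9]
tcp_rot: [-3.141, 0.0, 1.274]
contact_force: [1.4, 1.1, -1.1]
grip_width: 19.6
finger_force: 30.0
time: 5.58
tool_pos: [557.4, 172.1, 209.3]
tcp_rot: [3.137, -0.002, 1.274]
contact_force: [0.0, -0.1, -0.4]
grip_width: 19.6
finger_force: 30.0
cam [579. 251. 354.]
red 494 [282.  13.] [605.6 292.4  14.    9.2 -88.1]
red 1954 [200. 185.] [531.6 214.4  68.9  11.7  73.1]
pale 1161 [350.  79.] [633.3 249.6  45.    7.5 -49. ]
pale 4453 [258. 214.] [560.1 185.3  78.4  25.6  72.8]
pale 906 [258. 315.] [536.8 112.5  28.9  26.4  72.7]
pale 410 [321. 328.] [578.   89.7  60.    9.9 -17.3]
t5.6 pos [556.3 171.9 207.1] yaw 73.0 w 20 F[ 0.4  0.3 -1.4] | spin -94.2 tx 0.0234 ty -0.0790 tz 0.0071 q6 0.46
```

View pics/w3.png

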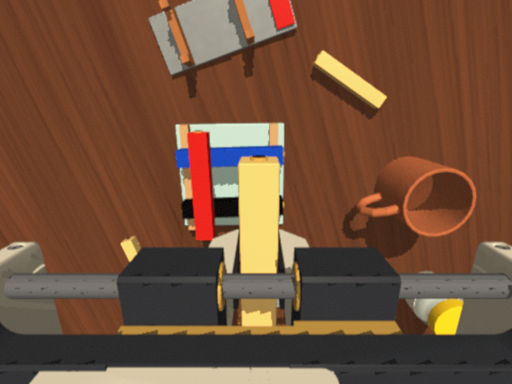

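The pale bar is held level at col 258. I'll turn it to the pale rest and hover there.

```bash
python3 -c "
from plant import cams
from h import *
c=cams.capture('wrist');print(ray(c,[[258,163]],221).round(1))"
python3 -m creep '[{"hand":0,"tx":0,"ty":0,"tz":0,"spin":10.7},{"hand":0,"tx":0,"ty":0,"tz":0,"spin":10.7},{"hand":0,"tx":0,"ty":0,"tz":0,"spin":10.7},{"hand":0,"tx":0,"ty":0,"tz":0,"spin":10.7},{"hand":0,"tx":0,"ty":0,"tz":0,"spin":10.7}]' | head -2
python3 -m creep '[{"hand":0,"tx":0,"ty":0,"tz":0,"spin":10.7},{"hand":0,"tx":0,"ty":0,"tz":0,"spin":10.7},{"hand":0,"tx":0,"ty":0,"tz":0,"spin":10.7},{"hand":0,"tx":0,"ty":0,"tz":0,"spin":0},{"hand":0,"tx":0,"ty":0,"tz":0,"spin":0}]' | head -2
python3 go.py 516 7.7 180 -12.8
```

```text
[[571.5 226.7 221. ]]
time: 6.3
tool_pos: [555.3, 171.6, 204.3]
time: 6.92
tool_pos: [555.8, 171.7, 205.5]
t6.9 pos [555.8 171.7 205.5] yaw -12.4 w 20 F[-0.3 -0.2 -0.2] | spin 0.4 tx -0.0025 ty 0.1688 tz 0.0255 q6 1.96
```

```bash
python3 -m creep '[{"hand":0,"tx":0,"ty":0.042,"tz":0.006,"spin":0.4},{"hand":0,"tx":0,"ty":0.042,"tz":0.006,"spin":0},{"hand":0,"tx":0,"ty":0.042,"tz":0.006,"spin":0},{"hand":0,"tx":0,"ty":0.042,"tz":0.006,"spin":0},{"hand":0,"tx":0,"ty":0,"tz":0,"spin":0}]' | head -2
python3 -m creep '[{"hand":0,"tx":0,"ty":0,"tz":0,"spin":0}]' | head -2
python3 look.py w4 8 pale gray; python3 go.py 516 7.7 180 -12.8
```

```text
time: 7.55
tool_pos: [517.9, 5.8, 182.1]
time: 7.68
tool_pos: [518.9, 8.3, 182.7]
cam [598. -10. 327.]
pale 420 [ 5. 50.] [703.3 229.3  44.4  14.6 -28.4]
pale 969 [259. 115.] [589.2  -8.3  53.2  20.9  77. ]
pale 4166 [258. 214.] [470.8  19.3 147.3  48.8 -12.9]
pale 939 [258. 312.] [338.5  52.4  50.4  42.6  77. ]
gray 4613 [426. 118.] [ 551.9 -185.2  117.9   61.6    2.7]
gray 1371 [260. 134.] [577.3  -6.1  59.4  47.   77. ]
gray 1870 [160. 203.] [520.7 134.2 113.5  41.4 -16.2]
gray 1754 [107. 202.] [531.8 190.3  79.1  33.9 -14.8]
gray 554 [433. 183.] [ 472.  -189.6   59.2   21.6   89.1]
gray 1671 [460. 288.] [ 319.  -215.5  148.7   33.8   77. ]
gray 1019 [267. 289.] [370.7  32.   74.5  32.5  77. ]
t7.7 pos [519.    8.7 182.7] yaw -12.9 w 20 F[-0.1  0.8  0.7] | spin -0.1 tx -0.0026 ty 0.0017 tz 0.0027 q6 1.66
```

View pics/w4.png

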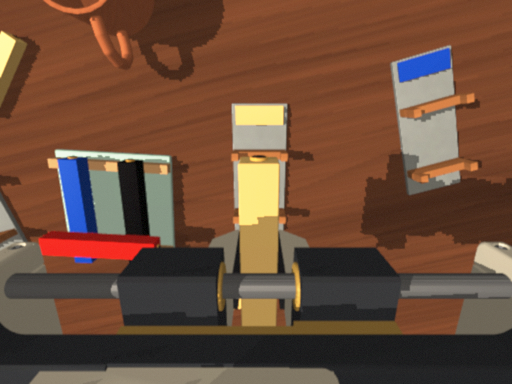

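The pale rest lies at cols 233–288 with its tag at (259,115) and rails at rows 156 and 220, and the held bar is in line with it. I'll fix the rest origin from its edge and lips.

```bash
python3 - <<'E'
from plant import cams
from h import *
c=cams.capture('wrist');im=c["color"]
e=ray(c,[[233,104],[288,104]],6);print("edge",e.round(1))
h=cv2.cvtColor(im,cv2.COLOR_RGB2HSV).astype(int)
m=(h[...,0]>5)&(h[...,0]<16)&(h[...,1]>150)&(h[...,2]>170)
for a,ce,mm in blobs(m[:240],12):
    if 220<ce[0]<300: v,u=np.nonzero(mm);print(a,ce.round(1),u.min(),u.max(),v.min(),v.max(),ray(c,[ce],36).round(1))
E
```

```text
edge [[606.7  16.6   6. ]
 [593.4 -41.3   6. ]]
191 [270.3 154.6] 247 287 152 160 [[549.2 -10.8  36. ]]
44 [234.9 156.7] 232 238 154 160 [[555.3  25.3  36. ]]
37 [235.6 219.5] 233 238 216 223 [[487.3  42.   36. ]]
40 [282.2 219.4] 279 285 217 223 [[475.8  -8.5  36. ]]
```

```bash
python3 -m creep '[{"hand":0,"tx":-0.0015,"ty":0.001,"tz":0.04,"spin":0},{"hand":0,"tx":0,"ty":0,"tz":0.04,"spin":0},{"hand":0,"tx":0,"ty":0,"tz":0.03,"spin":0},{"hand":0,"tx":0,"ty":0,"tz":0,"spin":0},{"hand":0,"tx":0,"ty":0,"tz":0,"spin":0}]' | head -2
python3 go.py 517.2 7.7 33 -12.9
```

```text
time: 8.4
tool_pos: [518.0, 7.9, 73.8]
t8.4 pos [518.    7.9  73.8] yaw -12.9 w 20 F[-0.1  0.  -0. ] | spin -0.0 tx -0.0007 ty 0.0004 tz 0.0408 q6 1.66
```

```bash
python3 -m creep '[{"hand":0,"tx":-0.0007,"ty":0.0004,"tz":0.02,"spin":0},{"hand":0,"tx":0,"ty":0,"tz":0.012,"spin":0},{"hand":0,"tx":0,"ty":0,"tz":0.006,"spin":0},{"hand":0,"tx":0,"ty":0,"tz":0.002,"spin":0},{"hand":0,"tx":0,"ty":0,"tz":0,"spin":0}]'
python3 go.py 517.2 7.7 33 -12.9
```

```text
time: 9.02
tool_pos: [516.5, 7.2, 33.8]
tcp_rot: [3.142, -0.001, -0.227]
contact_force: [-2.5, 0.6, 5.3]
grip_width: 19.7
finger_force: 30.0
t9.0 pos [516.5   7.2  33.8] yaw -13.0 w 20 F[-2.5  0.6  5.3] | spin -0.1 tx 0.0006 ty -0.0006 tz 0.0008 q6 1.66
```

It's seated, with light contact. I'll release, lift and check.

```bash
python3 -m creep '[{"hand":0.45,"tx":0,"ty":0,"tz":0,"spin":0},{"hand":0.45,"tx":0,"ty":0,"tz":0,"spin":0},{"hand":0.45,"tx":0,"ty":0,"tz":0,"spin":0},{"hand":0.45,"tx":0,"ty":0,"tz":0,"spin":0},{"hand":0.45,"tx":0,"ty":0,"tz":-0.03,"spin":0}]' | tail -2
python3 -m creep '[{"hand":0.52,"tx":0,"ty":0,"tz":-0.05,"spin":0},{"hand":0.52,"tx":0,"ty":0,"tz":-0.05,"spin":0},{"hand":0.52,"tx":0,"ty":0,"tz":-0.05,"spin":0},{"hand":0.52,"tx":-0.03,"ty":0,"tz":-0.03,"spin":0},{"hand":0.52,"tx":-0.03,"ty":0,"tz":0,"spin":0}]' | head -2
python3 -m creep '[{"hand":0.52,"tx":0,"ty":0,"tz":0,"spin":0}]' | head -2
python3 look.py w5 46; python3 go.py 494.3 188 220 73
```

```text
grip_width: 40.9
finger_force: 0.0
time: 10.28
tool_pos: [458.3, 20.7, 245.0]
time: 10.4
tool_pos: [456.4, 21.1, 243.3]
cam [535.   3. 388.]
red 1721 [114. 176.] [495.2 195.6 125.9  22.3  73.9]
pale 936 [20. 28.] [671.3 232.2  69.9  14.2 -49.1]
pale 785 [257.  59.] [584.1  -7.5  47.6  18.   77. ]
pale 1812 [258. 123.] [513.2   8.1 121.1  20.9 -12.8]
pale 414 [236. 238.] [379.8  69.1  46.4  18.2  89.4]
blue 836 [403.  13.] [ 593.  -166.7   47.    17.6  -87.3]
blue 1494 [ 96. 130.] [551.1 195.6  77.7  26.9 -15.4]
black 1306 [146. 133.] [535.1 139.2  77.1  23.3 -14.8]
black 385 [213. 257.] [361.9 103.4  64.9  17.4 -31.6]
black 392 [304. 257.] [335.1 -11.2  65.   17.9   6.3]
black 24034 [252. 340.] [239.7  62.1 808.9 222.9  72.7]
black 2564 [387. 262.] [ 296.1 -130.3  160.5   43.4   76.9]
black 1548 [384. 313.] [ 216.2 -113.7  165.7   43.8   76.9]
t10.4 pos [457.5  20.8 243.1] yaw -13.0 w 48 F[ 1.1 -0.3 -0.8] | spin -86.0 tx 0.1706 ty -0.0137 tz 0.0231 q6 1.68
```

View pics/w5.png

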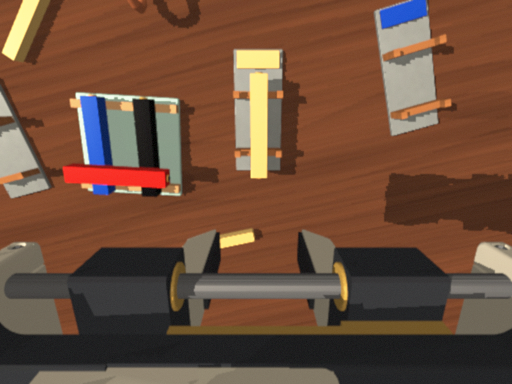

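The pale blank lies centred on its rest at (258,123), about (513,8) against the origin (514.5,8.3). Next is red.

```bash
python3 -m creep '[{"hand":0.52,"tx":0,"ty":0,"tz":0,"spin":-10.7},{"hand":0.52,"tx":0,"ty":0,"tz":0,"spin":-10.7},{"hand":0.52,"tx":0,"ty":0,"tz":0,"spin":-10.7},{"hand":0.52,"tx":0,"ty":0,"tz":0,"spin":-10.7},{"hand":0.52,"tx":0,"ty":0,"tz":0,"spin":-10.7}]' | head -2
python3 -m creep '[{"hand":0.52,"tx":0,"ty":0,"tz":0,"spin":-10.7},{"hand":0.52,"tx":0,"ty":0,"tz":0,"spin":-10.7},{"hand":0.52,"tx":0,"ty":0,"tz":0,"spin":-10.7},{"hand":0.52,"tx":0.04,"ty":-0.003,"tz":0.02,"spin":0},{"hand":0.52,"tx":0.04,"ty":-0.004,"tz":0,"spin":0}]' | head -2
python3 -m creep '[{"hand":0.52,"tx":0.04,"ty":-0.003,"tz":0.02,"spin":0},{"hand":0.52,"tx":0.03,"ty":-0.003,"tz":0.02,"spin":0},{"hand":0.52,"tx":0.02,"ty":0,"tz":0.02,"spin":0},{"hand":0.52,"tx":0,"ty":0,"tz":0,"spin":0},{"hand":0.52,"tx":0,"ty":0,"tz":0,"spin":0}]' | head -2
python3 look.py w6 60 red; python3 go.py 494.3 188 46 72.9
```

```text
time: 11.08
tool_pos: [458.6, 20.4, 242.2]
time: 11.7
tool_pos: [475.4, 99.5, 221.0]
time: 12.32
tool_pos: [496.7, 186.3, 162.8]
cam [520. 265. 307.]
red 2589 [259. 194.] [496.  188.1 119.8  19.9  74. ]
t12.4 pos [496.8 186.1 163.2] yaw 72.6 w 48 F[ 0.2 -0.9  0.3] | spin -0.3 tx 0.0011 ty -0.0029 tz 0.1172 q6 0.52
```

```bash
python3 -m creep '[{"hand":0.52,"tx":0.001,"ty":-0.0015,"tz":0.04,"spin":-0.5},{"hand":0.52,"tx":0,"ty":0,"tz":0.04,"spin":0},{"hand":0.52,"tx":0,"ty":0,"tz":0.025,"spin":0},{"hand":0.52,"tx":0,"ty":0,"tz":0.012,"spin":0},{"hand":0.52,"tx":0,"ty":0,"tz":0,"spin":0}]' | head -2
python3 -m creep '[{"hand":0,"tx":0,"ty":0,"tz":0,"spin":0},{"hand":0,"tx":0,"ty":0,"tz":0,"spin":0},{"hand":0,"tx":0,"ty":0,"tz":0,"spin":0},{"hand":0,"tx":0,"ty":0,"tz":0,"spin":0}]' | tail -5
python3 -m creep '[{"hand":0,"tx":0,"ty":0,"tz":-0.03,"spin":0},{"hand":0,"tx":0,"ty":0,"tz":-0.05,"spin":0},{"hand":0,"tx":0,"ty":0,"tz":-0.05,"spin":0},{"hand":0,"tx":0,"ty":0,"tz":-0.02,"spin":0},{"hand":0,"tx":0,"ty":0,"tz":0,"spin":0}]'
python3 - <<'E'
from plant import cams,get_obs
from h import *
o=get_obs();c=cams.capture('wrist');im=c["color"];cv2.imwrite("pics/w7.png",im[:,:,::-1])
a,ce,m=max(blobs(masks(im)["red"],300),key=lambda b:b[0]);v,u=np.nonzero(m)
t=v.min();uu=u[v==t+2].mean();p=ray(c,[[uu,t]],o["tool_pos"][2]+14)[0];y=o["tcp_rot"][2]
print(a,ce.round(),t,uu,p.round(1),"end at tool x",((p-o["tool_pos"])[:2]@[np.cos(y),np.sin(y)]).round(1))
# lower bars visible at z40
for k in("blue","black"):
    for a,ce,m in blobs(masks(im)[k],400):
        if ce[1]<240: print(k,a,ce.round(),rect(c,m,40))
E
python3 go.py 556.5 343.4 190 2
```

```text
time: 13.0
tool_pos: [495.4, 187.7, 45.9]
tool_pos: [495.6, 188.3, 46.3]
tcp_rot: [3.14, -0.0, 1.276]
contact_force: [0.3, -0.6, 3.8]
grip_width: 19.8
finger_force: 30.0
time: 14.12
tool_pos: [495.7, 188.4, 197.0]
tcp_rot: [3.139, -0.002, 1.276]
contact_force: [0.8, 0.2, -2.6]
grip_width: 19.8
finger_force: 30.0
4664 [258. 212.] 152 258.5 [512.5 248.1 211. ] end at tool x 62.0
blue 1410 [304. 155.] [534.5 209.7 118.7  21.1 -15. ]
black 1143 [309. 207.] [542.6 146.5  67.3  23.4 -15.1]
t14.2 pos [494.9 188.2 195.5] yaw 73.1 w 20 F[ 0.1 -0.5 -0.7] | spin 71.1 tx 0.0670 ty -0.1530 tz 0.0055 q6 0.51
```

View pics/w7.png

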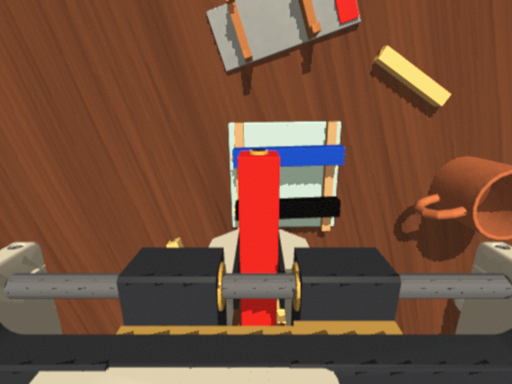

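Red is held level and centred on the grip, with its near end about 60 mm out. The lower bars lie undisturbed at rows 155 and 207. I'll carry it to the red rest.

```bash
python3 -m creep '[{"hand":0,"tx":0,"ty":0,"tz":0,"spin":10.2},{"hand":0,"tx":0,"ty":0,"tz":0,"spin":10.2},{"hand":0,"tx":0,"ty":0,"tz":0,"spin":10.2},{"hand":0,"tx":0,"ty":0,"tz":0,"spin":10.2},{"hand":0,"tx":0,"ty":0,"tz":0,"spin":10.2}]' | head -2
python3 -m creep '[{"hand":0,"tx":0,"ty":0,"tz":0,"spin":10.2},{"hand":0,"tx":0,"ty":0,"tz":0,"spin":10.2},{"hand":0,"tx":0.016,"ty":-0.038,"tz":0,"spin":0},{"hand":0,"tx":0.017,"ty":-0.038,"tz":0,"spin":0},{"hand":0,"tx":0.017,"ty":-0.038,"tz":0,"spin":0}]' | head -2
python3 -m creep '[{"hand":0,"tx":0.017,"ty":-0.038,"tz":0.01,"spin":0},{"hand":0,"tx":0,"ty":0,"tz":0,"spin":0},{"hand":0,"tx":0,"ty":0,"tz":0,"spin":0}]' | head -2
cat > rest.py <<'E'
import sys,cv2,numpy as np
from plant import cams,get_obs
from h import *
# rest.py tagcolour picname: rest origin from tag (z 7) and lip tops (z 36)
k,n=sys.argv[1:3];o=get_obs();p0=o["tool_pos"];c=cams.capture("wrist");im=c["color"];cv2.imwrite(f"pics/{n}.png",im[:,:,::-1])
for a,ce,m in blobs(masks(im)[k][:240],250):
    m=np.pad(m,((0,144),(0,0)));r=rect(c,m,7)
    if r[2]<62 and r[3]<30:
        y=np.radians(r[4]-90 if r[4]>0 else r[4]+90);print("tag",ce.round(),r,"yaw",np.degrees(y).round(1),"origin",(r[:2]-78*np.array([np.cos(y),np.sin(y)])).round(1))
h=cv2.cvtColor(im,cv2.COLOR_RGB2HSV).astype(int)
m=(h[...,0]>5)&(h[...,0]<16)&(h[...,1]>150)&(h[...,2]>170)
for a,ce,mm in blobs(m[:240],12):
    q=ray(c,[ce],36)[0]
    if np.hypot(*(q-p0)[:2])<80: print("lip",a,ce.round(1),q.round(1))
E
python3 rest.py red w8; python3 go.py 556.5 343.4 190 2
```

```text
time: 14.8
tool_pos: [494.1, 187.9, 193.5]
time: 15.42
tool_pos: [541.3, 304.4, 193.3]
time: 15.8
tool_pos: [556.7, 341.4, 183.7]
tag [255. 111.] [632.4 347.3  50.4  18.7 -88.3] yaw 1.7 origin [554.4 345. ]
lip 70 [246.8 150.6] [593.6 354.5  36. ]
lip 74 [275.9 150.8] [594.3 324.4  36. ]
lip 47 [229.8 152.9] [590.8 371.9  36. ]
lip 41 [231.7 215.6] [521.2 370.   36. ]
lip 23 [279.5 215.9] [522.4 317.   36. ]
t15.8 pos [557.  341.2 184.6] yaw 1.7 w 20 F[-0.4 -0.1 -0.8] | spin -0.3 tx -0.0004 ty -0.0022 tz -0.0054 q6 1.97
```

View pics/w8.png

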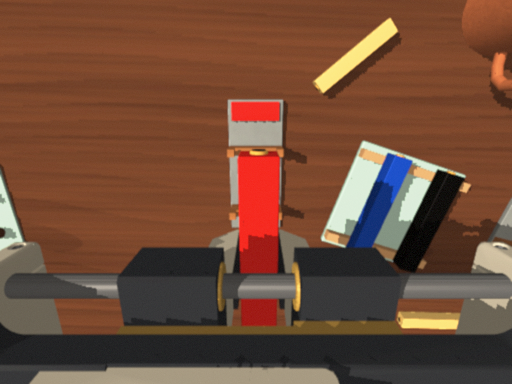

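The red bar is over the red rest, whose tag is at (255,111), and sits about 3 mm to its right. I'll correct that and lower.

```bash
python3 -m creep '[{"hand":0,"tx":-0.0007,"ty":-0.003,"tz":0.04,"spin":0},{"hand":0,"tx":0,"ty":0,"tz":0.04,"spin":0},{"hand":0,"tx":0,"ty":0,"tz":0.03,"spin":0},{"hand":0,"tx":0,"ty":0,"tz":0,"spin":0},{"hand":0,"tx":0,"ty":0,"tz":0,"spin":0}]' | head -2
python3 go.py 556 344.2 33 1.7
```

```text
time: 16.48
tool_pos: [557.6, 344.9, 77.4]
t16.5 pos [557.6 344.9  77.4] yaw 1.7 w 20 F[ 0.1  0.6 -0.4] | spin -0.0 tx -0.0016 ty 0.0006 tz 0.0444 q6 1.98
```

```bash
python3 -m creep '[{"hand":0,"tx":-0.001,"ty":0.0005,"tz":0.022,"spin":0},{"hand":0,"tx":0,"ty":0,"tz":0.012,"spin":0},{"hand":0,"tx":0,"ty":0,"tz":0.006,"spin":0},{"hand":0,"tx":0,"ty":0,"tz":0.003,"spin":0},{"hand":0,"tx":0,"ty":0,"tz":0,"spin":0}]' | head -4
python3 go.py 556 344.2 33 1.7
```

```text
time: 17.1
tool_pos: [556.0, 344.6, 33.0]
tcp_rot: [-3.141, -0.0, 0.03]
contact_force: [-0.5, 0.0, -0.6]
t17.1 pos [556.  344.6  33. ] yaw 1.7 w 20 F[-0.5  0.  -0.6] | spin 0.0 tx -0.0000 ty 0.0004 tz -0.0000 q6 1.98
```

```bash
python3 -m creep '[{"hand":0,"tx":0,"ty":0,"tz":0.0012,"spin":0},{"hand":0.45,"tx":0,"ty":0,"tz":0,"spin":0},{"hand":0.45,"tx":0,"ty":0,"tz":0,"spin":0},{"hand":0.45,"tx":0,"ty":0,"tz":0,"spin":0},{"hand":0.45,"tx":0,"ty":0,"tz":-0.03,"spin":0}]' | tail -3
python3 -m creep '[{"hand":0.52,"tx":0,"ty":0,"tz":-0.05,"spin":0},{"hand":0.52,"tx":0,"ty":0,"tz":-0.05,"spin":0},{"hand":0.52,"tx":-0.02,"ty":0.01,"tz":-0.05,"spin":0},{"hand":0.52,"tx":-0.03,"ty":0.04,"tz":0,"spin":0},{"hand":0.52,"tx":-0.03,"ty":0.04,"tz":0,"spin":0}]' | head -2
python3 -m creep '[{"hand":0.52,"tx":0,"ty":0,"tz":0,"spin":0}]' | head -2
python3 look.py w9 46 red; python3 - <<'E'
import cv2,pickle
from plant import cams
from h import *
c=cams.capture('wrist');M=masks(c["color"])
for k in("blue","black"):
    for a,ce,m in blobs(M[k],500):
        if ce[1]<240: print(k,a,ce.round(),rect(c,m,40))
E
python3 go.py 535 207 200 -16
```

```text
contact_force: [0.2, -0.4, 0.4]
grip_width: 40.9
finger_force: 0.0
time: 18.35
tool_pos: [477.7, 251.4, 212.1]
time: 18.48
tool_pos: [476.4, 250.1, 211.7]
cam [557. 253. 356.]
red 3163 [171.  81.] [563.8 335.3 137.1  45.2   1.6]
blue 2097 [300. 128.] [534.4 209.7 119.3  21.  -15.1]
black 2175 [350. 144.] [518.1 152.5 118.   23.  -14.7]
t18.6 pos [479.  252.3 212.1] yaw 1.7 w 48 F[0.2 1.3 0.3] | spin 17.7 tx 0.0663 ty 0.0281 tz 0.0121 q6 1.88
```

View pics/w9.png

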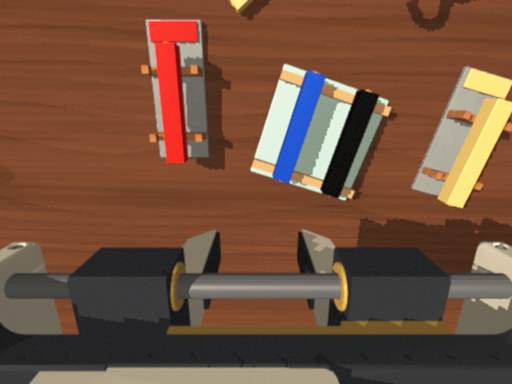

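Red sits between its lips at (171,100). Blue (300,128) and black (350,144) are still on the slats. Next is blue.

```bash
python3 -m creep '[{"hand":0.52,"tx":0,"ty":0,"tz":0,"spin":8.8},{"hand":0.52,"tx":0,"ty":0,"tz":0,"spin":8.8},{"hand":0.52,"tx":0.033,"ty":0.014,"tz":0.02,"spin":0},{"hand":0.52,"tx":0.033,"ty":0.014,"tz":0.03,"spin":0},{"hand":0.52,"tx":0,"ty":0,"tz":0,"spin":0}]' | head -2
python3 -m creep '[{"hand":0.52,"tx":0,"ty":0,"tz":0,"spin":0}]' | head -2
python3 look.py w10 40 blue black; python3 go.py 534.8 208.5 27 -16
```

```text
time: 19.2
tool_pos: [535.4, 206.3, 158.7]
time: 19.32
tool_pos: [534.7, 208.1, 161.5]
cam [612. 186. 306.]
blue 2274 [258. 189.] [534.6 208.8 119.9  18.8 -15.6]
black 2182 [319. 182.] [524.7 149.7 106.1  21.  -14.6]
black 384 [213. 257.] [482.  271.   50.5  13.7 -33.1]
black 391 [304. 257.] [456.3 182.9  50.6  13.9   3.4]
black 24152 [251. 340.] [385.  243.8 629.8 173.6  69.8]
black 2565 [387. 262.] [421.3  91.8 123.2  33.8  74. ]
black 2429 [388. 309.] [363.9 106.8 130.6  36.3  77.5]
t19.4 pos [534.5 208.3 162. ] yaw -15.8 w 48 F[ 0.2  0.3 -0.7] | spin 0.2 tx 0.0002 ty -0.0003 tz 0.1350 q6 2.09
```

View pics/w10.png

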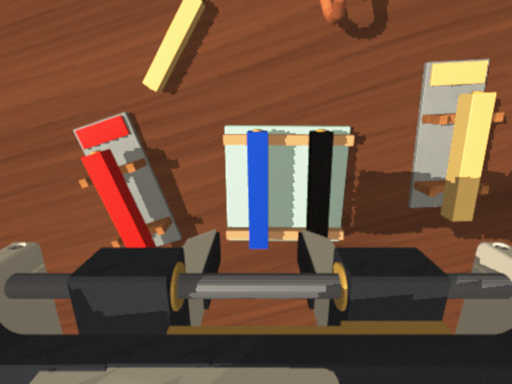

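Blue (col 258) is centred between the fingers and black (col 319) is clear of them. I'll descend and grip.

```bash
python3 -m creep '[{"hand":0.52,"tx":-0.0005,"ty":0,"tz":0.045,"spin":0},{"hand":0.52,"tx":0,"ty":0,"tz":0.045,"spin":0},{"hand":0.52,"tx":0,"ty":0,"tz":0.03,"spin":0},{"hand":0.52,"tx":0,"ty":0,"tz":0.014,"spin":0},{"hand":0.52,"tx":0,"ty":0,"tz":0,"spin":0}]' | head -4
python3 -m creep '[{"hand":0,"tx":0,"ty":0,"tz":0,"spin":0},{"hand":0,"tx":0,"ty":0,"tz":0,"spin":0},{"hand":0,"tx":0,"ty":0,"tz":0,"spin":0},{"hand":0,"tx":0,"ty":0,"tz":0,"spin":0}]' | tail -5
python3 -m creep '[{"hand":0,"tx":0,"ty":0,"tz":-0.03,"spin":0},{"hand":0,"tx":0,"ty":0,"tz":-0.05,"spin":0},{"hand":0,"tx":0,"ty":0,"tz":-0.05,"spin":0},{"hand":0,"tx":0,"ty":0,"tz":-0.03,"spin":0},{"hand":0,"tx":0,"ty":0,"tz":0,"spin":8.5}]' | tail -2
python3 -m creep '[{"hand":0,"tx":0,"ty":0,"tz":0,"spin":-8.5},{"hand":0,"tx":0,"ty":0,"tz":0,"spin":-8.9},{"hand":0,"tx":0,"ty":0,"tz":0,"spin":-8.9},{"hand":0,"tx":0,"ty":0,"tz":0,"spin":0}]'
python3 go.py 522.5 -188.5 185 1.5
```

```text
time: 20.0
tool_pos: [533.8, 207.9, 27.7]
tcp_rot: [3.142, -0.0, -0.277]
contact_force: [0.5, 0.3, -0.4]
tool_pos: [534.2, 207.5, 28.2]
tcp_rot: [-3.141, -0.001, -0.277]
contact_force: [-1.2, 0.1, 4.7]
grip_width: 20.0
finger_force: 30.0
grip_width: 20.0
finger_force: 30.0
time: 21.62
tool_pos: [533.6, 207.3, 187.3]
tcp_rot: [3.141, 0.001, 0.032]
contact_force: [-0.4, -0.3, -0.9]
grip_width: 19.9
finger_force: 30.0
t21.6 pos [533.6 207.3 187.3] yaw 1.8 w 20 F[-0.4 -0.3 -0.9] | spin 0.3 tx -0.0215 ty 0.3953 tz 0.0023 q6 1.78
```

```bash
python3 -m creep '[{"hand":0,"tx":-0.0027,"ty":0.0494,"tz":0,"spin":0},{"hand":0,"tx":-0.0027,"ty":0.0494,"tz":0,"spin":0},{"hand":0,"tx":-0.0027,"ty":0.0494,"tz":0,"spin":0},{"hand":0,"tx":-0.0027,"ty":0.0494,"tz":0,"spin":0},{"hand":0,"tx":-0.0027,"ty":0.0494,"tz":0,"spin":0}]' | head -2
python3 -m creep '[{"hand":0,"tx":-0.0027,"ty":0.0494,"tz":0,"spin":0},{"hand":0,"tx":-0.0027,"ty":0.0494,"tz":0,"spin":0},{"hand":0,"tx":-0.0027,"ty":0.0494,"tz":0,"spin":0},{"hand":0,"tx":0,"ty":0,"tz":0,"spin":0},{"hand":0,"tx":0,"ty":0,"tz":0,"spin":0}]' | head -2
python3 rest.py blue w11; python3 go.py 522.5 -188.5 35 1.5
```

```text
time: 22.25
tool_pos: [528.3, -41.5, 187.5]
time: 22.88
tool_pos: [525.1, -188.0, 187.3]
tag [258. 113.] [ 599.1 -185.    51.1   19.   -88.3] yaw 1.7 origin [ 521.1 -187.3]
lip 63 [282.4 153.2] [ 560.2 -211.7   36. ]
lip 46 [233.6 154.1] [ 557.8 -160.6   36. ]
lip 41 [282.3 215.6] [ 490.3 -215.5   36. ]
lip 26 [235.4 216.8] [ 487.3 -162.9   36. ]
t22.9 pos [ 525.2 -187.4  187.4] yaw 1.8 w 20 F[-0.   0.4 -1. ] | spin 0.3 tx -0.0027 ty 0.0010 tz 0.1524 q6 1.06
```

View pics/w11.png

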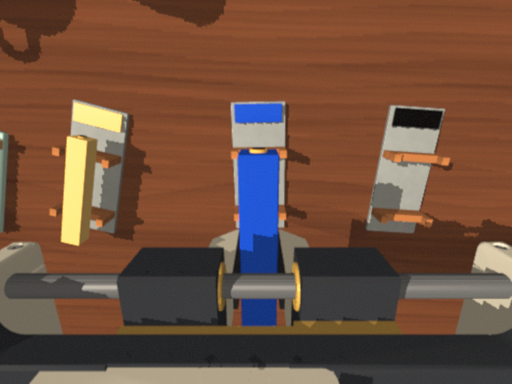

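The blue bar is over the blue rest (tag at (258,113), lips symmetrical). I'll lower it.

```bash
python3 -m creep '[{"hand":0,"tx":-0.0025,"ty":0.0004,"tz":0.04,"spin":0},{"hand":0,"tx":0,"ty":0,"tz":0.04,"spin":0},{"hand":0,"tx":0,"ty":0,"tz":0.03,"spin":0},{"hand":0,"tx":0,"ty":0,"tz":0,"spin":0},{"hand":0,"tx":0,"ty":0,"tz":0,"spin":0}]' | head -2
python3 go.py 522.6 -187.8 34.5 1.8
```

```text
time: 23.55
tool_pos: [523.8, -188.4, 78.8]
t23.6 pos [ 523.8 -188.4   78.8] yaw 1.9 w 20 F[ 0.9 -0.1 -0. ] | spin 0.1 tx -0.0011 ty -0.0007 tz 0.0443 q6 1.05
```

```bash
python3 -m creep '[{"hand":0,"tx":-0.0007,"ty":-0.0004,"tz":0.022,"spin":0},{"hand":0,"tx":0,"ty":0,"tz":0.012,"spin":0},{"hand":0,"tx":0,"ty":0,"tz":0.006,"spin":0},{"hand":0,"tx":0,"ty":0,"tz":0.003,"spin":0},{"hand":0,"tx":0,"ty":0,"tz":0,"spin":0}]' | head -4
python3 -m creep '[{"hand":0,"tx":0,"ty":0,"tz":0.0012,"spin":0},{"hand":0,"tx":0,"ty":0,"tz":0,"spin":0}]' | head -4
```

```text
time: 24.18
tool_pos: [522.4, -188.6, 34.8]
tcp_rot: [3.141, -0.0, 0.033]
contact_force: [-0.2, 0.3, -0.9]
time: 24.42
tool_pos: [522.5, -188.7, 34.2]
tcp_rot: [3.141, -0.001, 0.033]
contact_force: [-0.5, 0.9, 6.0]
```

Seated. I'll release, lift and check.

```bash
python3 -m creep '[{"hand":0.45,"tx":0,"ty":0,"tz":0,"spin":0},{"hand":0.45,"tx":0,"ty":0,"tz":0,"spin":0},{"hand":0.45,"tx":0,"ty":0,"tz":0,"spin":0},{"hand":0.45,"tx":0,"ty":0,"tz":0,"spin":0},{"hand":0.45,"tx":0,"ty":0,"tz":-0.03,"spin":0}]' | tail -2
python3 -m creep '[{"hand":0.52,"tx":0,"ty":0,"tz":-0.05,"spin":0},{"hand":0.52,"tx":0,"ty":0,"tz":-0.05,"spin":0},{"hand":0.52,"tx":-0.03,"ty":0,"tz":-0.03,"spin":0},{"hand":0.52,"tx":-0.03,"ty":-0.02,"tz":0,"spin":0},{"hand":0.52,"tx":0,"ty":-0.04,"tz":0,"spin":0}]' | head -2
python3 -m creep '[{"hand":0.52,"tx":0,"ty":0,"tz":0,"spin":0}]' | head -2
python3 look.py w12 46 blue pale; python3 go.py 517 147.7 165 -16
```

```text
grip_width: 41.3
finger_force: 0.0
time: 25.68
tool_pos: [458.7, -130.8, 193.8]
time: 25.8
tool_pos: [459.7, -128.8, 193.6]
cam [ 540. -126.  338.]
blue 1010 [317.  50.] [ 592.7 -178.5   45.4   16.8  -88. ]
blue 2675 [319. 124.] [ 521.9 -187.1  118.4   22.5    2.1]
pale 1074 [148.  53.] [584.2 -21.5  46.9  18.9  76.9]
pale 2454 [126. 126.] [512.9   8.1 120.7  20.7 -13.1]
pale 928 [ 78. 244.] [383.4  71.8  85.5  19.3 -89.7]
t25.9 pos [ 460.2 -129.9  193.6] yaw 2.0 w 48 F[-0.3 -0.2  0.1] | spin 18.0 tx -0.0219 ty -0.2825 tz 0.0286 q6 1.10
```

View pics/w12.png

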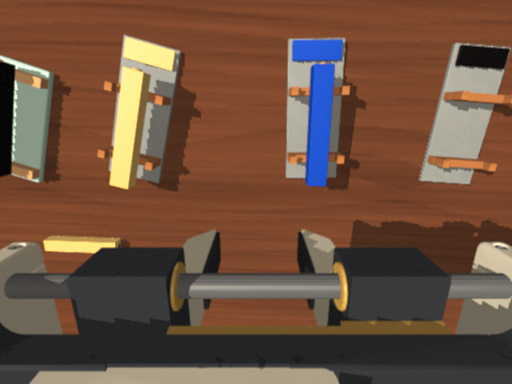

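Blue sits centred on its rest at (319,124), about (522,-187.5). That was the last picture allowed, so I continue on numbers for black.

```bash
python3 -m creep '[{"hand":0.52,"tx":0,"ty":0,"tz":0,"spin":9},{"hand":0.52,"tx":0,"ty":0,"tz":0,"spin":9},{"hand":0.52,"tx":-0.004,"ty":-0.047,"tz":0,"spin":0},{"hand":0.52,"tx":-0.004,"ty":-0.047,"tz":0,"spin":0},{"hand":0.52,"tx":-0.004,"ty":-0.047,"tz":0,"spin":0}]' | head -2
python3 -m creep '[{"hand":0.52,"tx":-0.004,"ty":-0.047,"tz":0,"spin":0},{"hand":0.52,"tx":-0.003,"ty":-0.047,"tz":0.01,"spin":0},{"hand":0.52,"tx":-0.003,"ty":-0.047,"tz":0.02,"spin":0},{"hand":0.52,"tx":0,"ty":0,"tz":0,"spin":0},{"hand":0.52,"tx":0,"ty":0,"tz":0,"spin":0}]' | head -2
python3 look.py w13 40 black; python3 go.py 517 147.7 27 -16
```

```text
time: 26.48
tool_pos: [488.6, 8.6, 193.2]
time: 27.1
tool_pos: [517.7, 145.8, 163.0]
cam [595. 124. 308.]
black 2113 [254. 189.] [518.2 149.8 118.8  18.3 -14.9]
black 404 [213. 257.] [463.4 209.2  52.1  14.  -35.5]
black 406 [304. 257.] [438.4 120.7  51.3  14.    3.2]
black 24389 [250. 340.] [366.7 182.3 633.9 175.3  69.7]
black 5309 [387. 285.] [371.3  36.5 131.   98.1  73.8]
t27.1 pos [517.7 145.5 163.4] yaw -16.1 w 48 F[-0.8 -0.6  0.4] | spin -0.1 tx -0.0013 ty -0.0020 tz 0.1364 q6 1.98
```

```bash
python3 -m creep '[{"hand":0.52,"tx":-0.001,"ty":-0.004,"tz":0.045,"spin":-0.7},{"hand":0.52,"tx":0,"ty":0,"tz":0.045,"spin":0},{"hand":0.52,"tx":0,"ty":0,"tz":0.03,"spin":0},{"hand":0.52,"tx":0,"ty":0,"tz":0.0155,"spin":0},{"hand":0.52,"tx":0,"ty":0,"tz":0,"spin":0}]' | head -4
python3 -m creep '[{"hand":0,"tx":0,"ty":0,"tz":0,"spin":0},{"hand":0,"tx":0,"ty":0,"tz":0,"spin":0},{"hand":0,"tx":0,"ty":0,"tz":0,"spin":0},{"hand":0,"tx":0,"ty":0,"tz":0,"spin":0}]' | tail -5
python3 -m creep '[{"hand":0,"tx":0,"ty":0,"tz":-0.03,"spin":0},{"hand":0,"tx":0,"ty":0,"tz":-0.05,"spin":0},{"hand":0,"tx":0,"ty":0,"tz":-0.05,"spin":0},{"hand":0,"tx":0,"ty":0,"tz":-0.03,"spin":0},{"hand":0,"tx":0,"ty":0,"tz":0,"spin":0}]' | tail -2
python3 -m creep '[{"hand":0,"tx":0,"ty":0,"tz":0,"spin":-6},{"hand":0,"tx":0,"ty":0,"tz":0,"spin":-6},{"hand":0,"tx":0,"ty":0,"tz":0,"spin":0}]' | tail -2
python3 go.py 522 -356.6 187 -2.5
```

```text
time: 27.78
tool_pos: [517.5, 149.8, 27.7]
tcp_rot: [3.141, 0.001, -0.27]
contact_force: [0.8, -0.6, -0.5]
tool_pos: [517.7, 150.8, 28.5]
tcp_rot: [-3.141, -0.001, -0.268]
contact_force: [-0.8, -0.6, 4.6]
grip_width: 19.5
finger_force: 30.0
grip_width: 20.0
finger_force: 30.0
grip_width: 20.1
finger_force: 30.0
t29.3 pos [516.6 150.6 186.2] yaw -3.4 w 20 F[-1.1  1.1 -0.8] | spin -0.9 tx 0.0275 ty 0.5065 tz -0.0008 q6 1.77
```

```bash
python3 -m creep '[{"hand":0,"tx":0,"ty":0,"tz":0,"spin":-0.9},{"hand":0,"tx":0.0027,"ty":0.0506,"tz":0,"spin":0},{"hand":0,"tx":0.0027,"ty":0.0506,"tz":0,"spin":0},{"hand":0,"tx":0.0027,"ty":0.0506,"tz":0,"spin":0},{"hand":0,"tx":0.0027,"ty":0.0506,"tz":0,"spin":0}]' | head -2
python3 -m creep '[{"hand":0,"tx":0.0027,"ty":0.0506,"tz":0,"spin":0},{"hand":0,"tx":0.0027,"ty":0.0506,"tz":0,"spin":0},{"hand":0,"tx":0.0027,"ty":0.0506,"tz":0,"spin":0},{"hand":0,"tx":0.0027,"ty":0.0506,"tz":0,"spin":0},{"hand":0,"tx":0.0027,"ty":0.0506,"tz":0,"spin":0}]' | head -2
python3 -m creep '[{"hand":0,"tx":0.0027,"ty":0.0506,"tz":0,"spin":0},{"hand":0,"tx":0,"ty":0,"tz":0,"spin":0},{"hand":0,"tx":0,"ty":0,"tz":0,"spin":0}]' | head -2
python3 rest.py black w14; python3 go.py 522 -356.6 34.5 -2.5
python3 - <<'E'
# along-bar offset of the held black bar: same reading as on red (62.0 incl. end face = centred)
from plant import cams,get_obs
from h import *
o=get_obs();c=cams.capture('wrist');m=masks(c["color"])["black"][:245]
for a,ce,b in blobs(m,1000):
    v,u=np.nonzero(b);t=v.min();p=ray(c,[[u[v==t+2].mean(),t]],o["tool_pos"][2]+12.5)[0];y=o["tcp_rot"][2]
    print(a,ce.round(),t,((p-o["tool_pos"])[:2]@[np.cos(y),np.sin(y)]).round(1))
E
```

```text
time: 29.9
tool_pos: [519.1, -53.5, 187.5]
time: 30.52
tool_pos: [521.6, -306.9, 187.4]
time: 30.9
tool_pos: [522.0, -355.4, 187.1]
tag [260. 110.] [ 599.1 -359.8   49.7   16.8   87.4] yaw -2.6 origin [ 521.2 -356.3]
lip 81 [237.9 149.4] [ 561.4 -335.5   36. ]
lip 113 [279.7 149.3] [ 559.4 -379.    36. ]
lip 52 [282.6 212.9] [ 488.4 -380.6   36. ]
lip 32 [235.8 213.9] [ 489.6 -328.3   36. ]
t30.9 pos [ 522.3 -354.9  187.4] yaw -2.5 w 20 F[-0.5  0.6 -0.1] | spin 0.0 tx -0.0002 ty 0.0017 tz 0.1529 q6 0.90
3594 [258. 198.] 149 62.1
```

```bash
python3 -m creep '[{"hand":0,"tx":0,"ty":0.001,"tz":0.04,"spin":0},{"hand":0,"tx":0,"ty":0,"tz":0.04,"spin":0},{"hand":0,"tx":0,"ty":0,"tz":0.03,"spin":0},{"hand":0,"tx":0,"ty":0,"tz":0,"spin":0},{"hand":0,"tx":0,"ty":0,"tz":0,"spin":0}]' | head -2
python3 go.py 522.5 -356.2 34.5 -2.6
```

```text
time: 31.62
tool_pos: [523.2, -356.9, 79.4]
t31.6 pos [ 523.2 -356.9   79.4] yaw -2.4 w 20 F[ 0.9  1.1 -1.1] | spin 0.2 tx -0.0008 ty -0.0006 tz 0.0449 q6 0.89
```

```bash
python3 -m creep '[{"hand":0,"tx":-0.0005,"ty":-0.0005,"tz":0.022,"spin":0},{"hand":0,"tx":0,"ty":0,"tz":0.012,"spin":0},{"hand":0,"tx":0,"ty":0,"tz":0.006,"spin":0},{"hand":0,"tx":0,"ty":0,"tz":0.0035,"spin":0},{"hand":0,"tx":0,"ty":0,"tz":0,"spin":0}]' | head -4
python3 -m creep '[{"hand":0,"tx":0,"ty":0,"tz":0.0012,"spin":0},{"hand":0,"tx":0,"ty":0,"tz":0,"spin":0}]' | head -4
```

```text
time: 32.25
tool_pos: [522.1, -356.7, 34.8]
tcp_rot: [3.141, -0.001, -0.044]
contact_force: [1.0, 0.2, -1.4]
time: 32.5
tool_pos: [522.1, -356.8, 34.5]
tcp_rot: [3.141, -0.001, -0.044]
contact_force: [-1.0, 2.1, 5.8]
```

Seated. I'll release, retreat toward the robot side, and check all four numerically.

```bash
python3 -m creep '[{"hand":0.45,"tx":0,"ty":0,"tz":0,"spin":0},{"hand":0.45,"tx":0,"ty":0,"tz":0,"spin":0},{"hand":0.45,"tx":0,"ty":0,"tz":0,"spin":0},{"hand":0.45,"tx":0,"ty":0,"tz":0,"spin":0},{"hand":0.45,"tx":0,"ty":0,"tz":-0.03,"spin":0}]' | tail -2
python3 -m creep '[{"hand":0.52,"tx":0,"ty":0,"tz":-0.05,"spin":0},{"hand":0.52,"tx":0,"ty":0,"tz":-0.05,"spin":0},{"hand":0.52,"tx":-0.03,"ty":0,"tz":-0.04,"spin":0},{"hand":0.52,"tx":-0.04,"ty":0,"tz":0,"spin":0},{"hand":0.52,"tx":-0.03,"ty":0,"tz":0,"spin":0}]' | head -2
python3 -m creep '[{"hand":0.52,"tx":0,"ty":0,"tz":0,"spin":0}]' | head -2
python3 look.py w15 46 black blue
python3 - <<'E'
from plant import cams
from h import *
c=cams.capture("top");M=masks(c["color"]);cv2.imwrite("pics/top9.png",c["color"][:,:,::-1])
for k in("red","pale","blue","black"):
    for a,ce,m in blobs(M[k],150):
        r=rect(c,m,46)
        if r[2]>95 and r[3]<40: print(k,a,ce.round(),r)
E
```

```text
grip_width: 41.3
finger_force: 0.0
time: 33.75
tool_pos: [420.6, -352.0, 203.8]
time: 33.88
tool_pos: [420.5, -352.1, 203.6]
cam [ 501. -355.  348.]
black 3147 [258.  60.] [ 529.3 -358.3  131.8   44.1   -1.2]
black 368 [213. 257.] [ 334.9 -296.5   56.1   15.   -21.9]
black 364 [304. 257.] [ 330.9 -400.5   55.6   14.7   12.8]
black 2408 [388. 262.] [ 315.1 -509.5  137.2   37.    87.3]
black 17895 [219. 334.] [ 251.6 -340.4  703.9  176.9   87.3]
black 310 [357. 379.] [ 130.6 -483.8   63.3   18.6   87.3]
black 485 [443. 381.] [ 122.1 -605.1  171.3   13.    87.3]
blue 4442 [94. 71.] [ 530.5 -203.6  134.7   49.7    1.7]
red 226 [107. 192.] [5.562e+02 3.426e+02 1.152e+02 1.740e+01 3.000e-01]
pale 457 [250. 208.] [514.3   7.7 122.8  20.5 -13.2]
blue 480 [334. 205.] [ 523.5 -187.6  117.2   22.2    2.1]
black 519 [405. 206.] [ 522.7 -353.2  115.6   24.3   -2.2]
```

```bash
python3 - <<'E'
from h import *
import pickle
c=pickle.load(open("d0.pkl","rb"))["top"];im=cv2.imread("pics/top9.png")[:,:,::-1]
h=cv2.cvtColor(np.ascontiguousarray(im),cv2.COLOR_RGB2HSV).astype(int)
for vt in(60,100,150,200):
  m=((h[...,0]<5)|(h[...,0]>174))&(h[...,1]>180)&(h[...,2]>vt)
  for a,ce,b in blobs(m,150):
    if ce[0]<140: print(vt,a,ce.round(1),rect(c,b,46))
print(h[170:215:5,106:118,2]);print(h[170:215:5,106:118,0])
E
```

```text
60 476 [107.9 188. ] [555.  341.1 117.4  25.6   0.9]
100 415 [107.3 187.8] [554.9 344.3 117.8  21.    2.4]
150 397 [107.1 187.4] [555.  343.8 117.4  19.9   0.7]
200 383 [107.  187.5] [555.  343.2 117.8  18.7   2.4]
[[238 237 237 238 238 212  90 104 143 178 153 103]
 [237 237 237 237 238 204  92  99  99  97  97  95]
 [237 237 237 238 234 186  93 101 138 177 153  99]
 [237 237 237 238 232 166  93 104 141 175 151  97]
 [237 237 237 239 229 148  94 112 150 172 150  99]
 [237 236 237 238 227 142  94 112 152 154  99 103]
 [237 236 237 239 224 111  96 110 138 154 137 126]
 [236 236 236 239 224 108  98 100 101 104 102 101]
 [236 236 236 239 223  99  96 121 160 171 151 100]]
[[ 1  1  1  1  1  1  1  1  8 30 27 21]
 [ 1  1  1  1  1  1  0  1  6 13 12 12]
 [ 1  1  1  1  1  1  0  1  9 28 25 23]
 [ 1  1  1  1  1  1  1  1  7 26 23 21]
 [ 1  1  1  1  1  1  1  2  9 26 25 21]
 [ 1  1  1  1  1  0  1  3  9 25 21 23]
 [ 1  1  1  1  1  0  0  2  8 17 13 11]
 [ 1  1  1  1  1  0  1  1  5 36 30 30]
 [ 1  1  1  1  1  1  0  5 13 23 21 23]]
```

All four are within about 1.5 mm of their rests' centres: red (555,344), pale (514,8), blue (523,-188) and black (522.5,-355). The hand is open and clear, so I'm handing in.

```bash
python3 -c "from plant import close_job;print(close_job())"
```

```text
the job is handed in; nothing more can be done
None
```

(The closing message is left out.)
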